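# Make up two small-engine service kits

## Task

Make up the two small-engine service kits in the foam trays. Generator kit, in the tray with the metal filter bowl: press the filter cartridge down into the bowl until the two catches have snapped over its flange and hold it there, lay one spark plug in the short slot and the longer spanner in the long slot. Mower kit, in the other tray: lay the other spark plug in its short slot and the shorter spanner in its long slot, everything lying flat on the floor of its slot, about the middle, and let go.

Things in the scene. Friction and masses are not known exactly. Their poses are not given: they have to be found in the camera images.
- generator_tray: foam-lined tray fixed to the bench, 211 (y) x 130 (x) mm, foam top 11 mm up, slot floors 4. Origin: centre of underside, z up. Long slot 190 (y) x 40 (x), centre x -38, y 0, finger cut-out at mid-length, open to -x. Lip 14 mm high round the tray. Short slot 84 (y) x 36 (x), centre x +22, y +45, finger cut-out across it. Carries a metal filter bowl, 62 mm wide, 60 high, axis at x +22, y -55.
- mower_tray: foam-lined tray fixed to the bench, 211 (y) x 130 (x) mm, foam top 11 mm up, slot floors 4. Origin: centre of underside, z up. Long slot 190 (y) x 40 (x), centre x -38, y 0, finger cut-out at mid-length, open to -x. Lip 14 mm high round the tray. Short slot 84 (y) x 36 (x), centre x +22, y 0, finger cut-out across it. No bowl.
- bowl_mouth (a point): centre of the filter bowl's mouth, 60 mm above the bench. Mouth 53 mm wide inside, narrowing to 42 mm from 17 to 26 mm down. Inside, a sprung plate, top 29 mm below this point, goes down up to 22 mm; its spring takes 2 N at first, 10 N at the bottom. Without the catches it lifts the cartridge again.
- bowl_catch (a point): point on the bowl's axis level with the underside of its two spring catches (58 mm above the bench), steel strips on the tray's -y and +y sides, 41 mm apart, reaching 14 mm above this point and 47 mm from the axis. The flange pushes them apart (under 20 N in all) and latches when its top has passed this point, cartridge underside 13 mm above the bench; press 2 to 3 mm past that.
- cartridge: filter cartridge standing upright, about 0.12 kg: pleated body 36 mm in diameter, 40 mm high; on it a black flange 48 mm in diameter, 5 mm thick; then a black gripping stem 24 mm in diameter, its top 81 mm above the underside. Origin: centre of underside, z up. The catches stand up to 14 mm above the latched flange, so grip only the top 15 mm of the stem.
- long_spanner: steel spanner lying flat, 170 mm long (its y), 24 mm over the heads (its x), 8 mm thick: the longer of the two. Origin: centre of underside, z up. Either way round will do. Grip across the middle; there it acts as a bar as wide as the heads.
- short_spanner: steel spanner lying flat, 140 mm long (its y), 20 mm over the heads (its x), 8 mm thick: the shorter of the two. Origin: centre of underside, z up. Either way round will do. Grip across the middle; there it acts as a bar as wide as the heads.
- plug_one_hex (a point): centre of the hexagon of a spark plug lying on its side, 9 mm above the surface it lies on: the place to grip, across y. Plug 64 mm long along x, from 38 mm ahead of this point (+x) to 26 mm behind; hexagon 12 mm long, 20 mm wide (y), 18 mm high; both ends 12 mm thick. The two plugs are alike; either may go to either tray.
- plug_two_hex (a point): centre of the hexagon of a spark plug lying on its side, 9 mm above the surface it lies on: the place to grip, across y. Plug 64 mm long along x, from 38 mm ahead of this point (+x) to 26 mm behind; hexagon 12 mm long, 20 mm wide (y), 18 mm high; both ends 12 mm thick. The two plugs are alike; either may go to either tray.

How it is judged:
By the outcome, as a careful person would: the job done as asked, in the order asked, and still so for the second after the job is handed in, with the robot touching nothing.
It also fails if it takes over 122 s, if anything falls off the work surface, if the arm or the gripper's body presses on something with over 40 N, if the wrist force passes 120 N, or if a joint passes its speed limit or range.

## Robot

A 6-joint arm with a two-finger parallel gripper is mounted at the origin on a cart in front of the work surface, level with it; the furniture and walls round the work are solid. World frame = base frame: x ahead of the robot, y to its left, z up, the work surface at z = 0. Lengths are in mm, angles in degrees, forces in N, time in s.
With the tool pointing down it reaches from about 275 to 825 mm from the base axis. Payload 4.9 kg.
Tool frame: the origin (TCP) lies midway between the tips of the shut fingers; the grasp point (between the pads) lies 19 mm behind it (r.grip_depth is the distance from the TCP to the grasp point, in mm); z points along the fingers, y is the line along which they close (so a half turn about z gives the same grasp; the last joint's range is limited). The gripper opens to 85 mm and grips with 20 to 120 N. Pads are 22 mm wide; open, the fingers measure 114 mm over their backs; the gripper's body (76 mm by 85 mm) begins 54 mm behind the grasp point. The pads swing forward as they close: fully open they stand 13 mm farther back than shut.
Start: joints at [66.222, 18.69, -11.035, 60.275, 0, 82.311], TCP at [152.412, 528.478, 231.281] pointing down, gripper open.
Joint ranges: [-152.03, 152.03], [-55.5, 102.48], [-74.3, 77.21], [-110.64, 120.58], [-84.22, 78.4], [-180, 180]. Speed limits (degrees/s): [147.25, 147.25, 180, 180, 180, 180].

## Interface

Orientations are given as [roll, pitch, yaw] about the fixed x, y, z axes, in that order (R = Rz(yaw) Ry(pitch) Rx(roll)).
In Python, from bench import r gives the robot as it stands.
- The arm moves only by the tool step_arm, never from a script. Its argument "increments" is a list of rows, each a list of 3 entries, a list of its own where there are three numbers: the shift along the tool's x, y, z in mm, then the turn, a rotation vector about the tool's x, y, z in rad, then the closure, from 0 (fully open) to 1 (shut). A call has 1 to 12 rows; each row shifts and turns the commanded pose from where the row before left it, along the tool's axes as they then stand; what a row does not reach is not made up. A row lasts 1/10 s, in which the tool goes at most 50 mm and 8.59 degrees, less where a joint would pass 70% of its speed; a pose out of reach is approached as far as the arm can. A call with a gripper value outside its range is refused whole. The fingers move at their own pace and stop on an object; "force" is the grip in N (left out, the last holds). Time passes only in rows, so rows that do not move let the fingers close. It gives the time, the measured TCP pose, the force, the opening and the grip force at its end, in the units of the state.
- r.state(): the state, without advancing time (a new reading comes with each control period).
- r.get_image(name): name is "scene" or "top" or "wrist"; returns (picture, depth): 420x560x3 uint8, red, green, blue; 420x560 float32, mm along the optical axis (not along the pixel's ray), 0 where there is no reading.
- r.get_calibration(name): a dict with "fx", "fy", "cx", "cy" (pixels), "world_from_camera" (4x4, takes a point from camera to world coordinates). Camera axes: x right, y down, z forward; pixel columns grow to the right and rows downward; lengths in mm; the calibration is good to about 2 mm. The wrist camera is an equidistant fisheye: a pixel r from the principal point sees the ray r / f radians off the axis. A picture is of the moment at which its call begins: read the wrist's pose just before it. get_calibration takes no time and is no camera call; for the wrist camera it gives the pose at the moment of the call.
- r.sign_off(): hands the job in; it is judged then, once.
The state is a dict: "time_s": time; "joint_pos": joint angles; "joint_velocities": joint speeds; "tau": joint torques, N m; "ee_pos": TCP position; "orientation": TCP orientation; "ft_force": force on the tool from outside, world axes, zero at the start; "torque": the same for the moment, N m; "opening": finger opening in mm; "finger_force": force on a finger pad.
Only numpy, scipy, OpenCV 4.12 (cv2) and the standard library are available. Lean on these libraries where they do the work, as an engineer would, in place of code of your own. Each camera call takes 0.05 s, during which the arm holds its last target. There are 200 camera calls.

## Working session

There is one attempt and no reset: what is moved stays moved. The work goes in short steps, Python scripts to look and compute and a tool call to move; the robot and the scene stay as the last step left them, time stands still between calls to the robot, and variables do not carry over. Pictures are saved under pics/ and viewed, at most 16 in all, crops included, and the job is handed in when it is done.

Besides the shell and the picture viewer there is one more tool, called after "Call:" as name(argument=value, ...), one argument or row to a line, values as JSON. step_arm: Moves the arm, as the interface text tells. Its arguments: {"type":"object","properties":{"increments":{"type":"array"},"force":{"type":"number"}},"required":["increments"]}

```bash
ls; mkdir -p pics; python3 - <<'E'
from bench import r
import cv2
for n in("top","scene"):
    p,d=r.get_image(n); cv2.imwrite(f"pics/{n}0.png",p[:,:,::-1]); 
    import numpy as np; np.savez(f"{n}0.npz",p=p,d=d)
    c=r.get_calibration(n);print(n,c)
print(r.state())
E
```

```text
pics
top {'fx': 497.95533880892026, 'fy': 497.95533880892026, 'cx': 273.94956093772254, 'cy': 209.96236602010933, 'world_from_camera': array([[ 6.98620857e-02, -9.69708592e-01,  2.34060966e-01,
         2.48571154e+02],
       [-9.97533985e-01, -6.94922283e-02,  9.83758164e-03,
        -1.06051225e+02],
       [ 6.72583068e-03, -2.34171043e-01, -9.72172148e-01,
         1.04447846e+03],
       [ 0.00000000e+00,  0.00000000e+00,  0.00000000e+00,
         1.00000000e+00]])}
scene {'fx': 450.84565560237024, 'fy': 450.84565560237024, 'cx': 272.71614214460095, 'cy': 211.53399407397686, 'world_from_camera': array([[ 4.22564856e-01, -3.98731835e-01,  8.13911461e-01,
        -3.06548472e+02],
       [-9.06249308e-01, -1.98066983e-01,  3.73472437e-01,
        -4.79975765e+02],
       [ 1.22936371e-02, -8.95423025e-01, -4.45046596e-01,
         4.87304204e+02],
       [ 0.00000000e+00,  0.00000000e+00,  0.00000000e+00,
         1.00000000e+00]])}
{'time_s': 0.1, 'joint_pos': array([ 6.62210248e+01,  1.87280083e+01, -1.10853084e+01,  6.02760634e+01,
        1.43736948e-03,  8.23122913e+01]), 'joint_velocities': array([-0.06061901, -0.16576777,  0.21838037, -0.02821763,  0.02428127,
       -0.05228875]), 'tau': array([ 3.42291332e-04, -4.44239044e+01,  2.63038087e+01,  7.99267640e-03,
       -1.10888766e-04, -1.26525649e-05]), 'ee_pos': array([152.1992713 , 527.9794432 , 230.58584231]), 'orientation': array([-1.79911616e+02, -1.33811351e-02,  1.63908722e+02]), 'ft_force': array([-0.27840034,  0.57223969, -0.54536879]), 'torque': array([-0.00499438,  0.03893563,  0.03405523]), 'finger_force': 0.0, 'opening': 85.52556833493091}
```

View pics/top0.png

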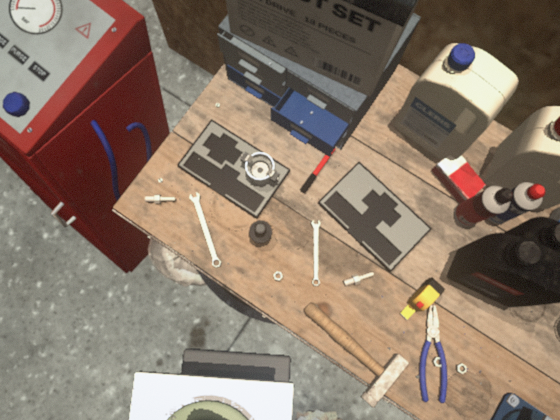

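View pics/scene0.png

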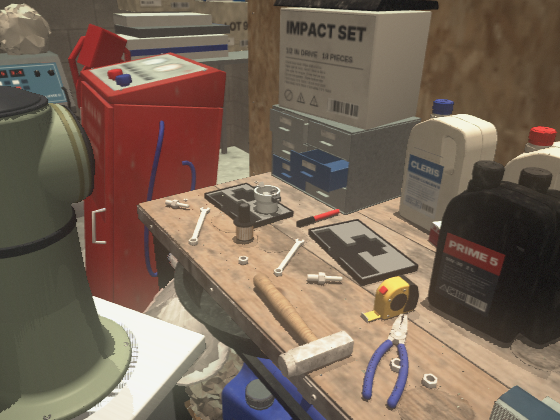

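Top view: generator tray at (234,167) with its bowl at (261,168), mower tray at (375,215), plugs at (160,199) and (359,278), long spanner at (205,229), short spanner at (316,252), cartridge at (260,233). The nut at (278,275) is clutter. I'll warp this to a metric plan view for measuring.

```bash
cat > h.py <<'E'
import numpy as np, cv2
def px(c,P):  # world->pixel (pinhole)
    T=np.linalg.inv(c["world_from_camera"]);q=np.atleast_2d(P)@T[:3,:3].T+T[:3,3]
    return np.c_[c["fx"]*q[:,0]/q[:,2]+c["cx"],c["fy"]*q[:,1]/q[:,2]+c["cy"]]
def ray(c,uv,z,fish=False):  # pixel -> world at height z
    W=c["world_from_camera"];a=(uv[0]-c["cx"])/c["fx"];b=(uv[1]-c["cy"])/c["fy"]
    if fish:
        t=np.hypot(a,b);s=np.sinc(t/np.pi);d=np.array([a*s,b*s,np.cos(t)])
    else:d=np.array([a,b,1.])
    d=W[:3,:3]@d;o=W[:3,3];return o+d*(z-o[2])/d[2]
def plan(p,c,z,x0,x1,y0,y1,s,fish=False): # row 0 = x1 (x up), col 0 = y1 (y left)
    X,Y=np.meshgrid(np.arange(x1,x0,-1/s),np.arange(y1,y0,-1/s),indexing="ij")
    T=np.linalg.inv(c["world_from_camera"]);q=np.stack([X,Y,0*X+z],-1)@T[:3,:3].T+T[:3,3]
    if fish:
        n=np.linalg.norm(q[...,:2],axis=-1);k=np.arctan2(n,q[...,2])/n
    else:k=1/q[...,2]
    return cv2.remap(p,(c["fx"]*q[...,0]*k+c["cx"]).astype("f4"),(c["fy"]*q[...,1]*k+c["cy"]).astype("f4"),cv2.INTER_CUBIC)
E
python3 - <<'E'
from bench import r
from h import *
c=r.get_calibration("top");f=np.load("top0.npz");p,d=f["p"],f["d"]
for n,u in dict(gen=(234,167),bowl=(261,168),mow=(375,215),pA=(160,199),pB=(359,278),lg=(205,229),sh=(316,252),cart=(260,233),nut=(278,275)).items():
    z=d[u[1],u[0]];W=c["world_from_camera"]
    P=W[:3,:3]@np.array([(u[0]-c["cx"])/c["fx"]*z,(u[1]-c["cy"])/c["fy"]*z,z])+W[:3,3];print(n,P.round(1))
E
```

```text
gen [586.3  -2.3  13.9]
bowl [581.  -62.   35.9]
mow [ 503.  -312.3    6.1]
pA [502.9 148.5  15.8]
pB [ 365.  -280.4   15.8]
lg [446.   47.1   9.2]
sh [ 413.9 -190.     8. ]
cart [432.2 -72.1  80.2]
nut [ 248.6 -106.1 1044.5]
```

```bash
python3 - <<'E'
from bench import r
from h import *
c=r.get_calibration("top");f=np.load("top0.npz")
im=plan(f["p"],c,8,330,690,-420,200,1.28)
for i in range(330,690,50): cv2.putText(im,str(i),(0,int((690-i)*1.28)),0,.35,(255,255,0)); cv2.line(im,(0,int((690-i)*1.28)),(6,int((690-i)*1.28)),(255,255,0))
for y in range(-400,200,50): cv2.putText(im,str(y),(int((200-y)*1.28),10),0,.35,(255,255,0)); cv2.line(im,(int((200-y)*1.28),0),(int((200-y)*1.28),5),(255,255,0))
cv2.imwrite("pics/plan.png",im[:,:,::-1])
E
```

```text
(no output)
```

View pics/plan.png

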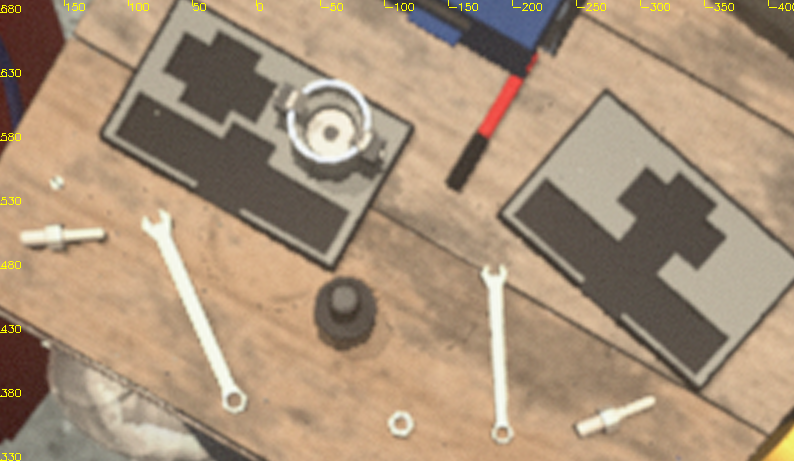

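The plan shows everything clearly. Both plug noses (+x) point to image right, and both trays have dark slots with cut-outs. Next I'll fit the poses.

```bash
cat > fit.py <<'E'
from h import *
from scipy.optimize import minimize
def tray(sample,x,y,yaw,sy):
    """sample(P Nx3)->brightness. template: foam bright, slots/rim dark"""
    g=np.stack(np.meshgrid(np.arange(-64,65,2.),np.arange(-105,106,2.)),-1).reshape(-1,2)
    X,Y=g.T
    lo=(abs(X+38)<20)&(abs(Y)<95); sh=(abs(X-22)<18)&(abs(Y-sy)<42)
    cut=((abs(Y)<22)&(X<10)&~lo)|((abs(Y-sy)<22)&~sh&(X>-18))
    edge=(abs(X)>59)|(abs(Y)>100)
    bowl=(np.hypot(X-22,Y+55)<50) if sy else X>1e3
    k=~cut&~edge&~bowl; g=g[k];dark=(lo|sh)[k]
    def cost(v):
        a=np.radians(v[2]);R=np.array([[np.cos(a),-np.sin(a)],[np.sin(a),np.cos(a)]])
        W=g@R.T+v[:2];I=sample(np.c_[W,np.where(dark,4.,11.)]);return I[dark].mean()-I[~dark].mean()
    m=minimize(cost,[x,y,yaw],method="Nelder-Mead",options=dict(initial_simplex=np.array([[x,y,yaw],[x+8,y,yaw],[x,y+8,yaw],[x,y,yaw+5]])))
    return m.x.round(2),round(m.fun,1)
E
python3 - <<'E'
from bench import r
from fit import *
for cam in("top",):
    c=r.get_calibration(cam);f=np.load(cam+"0.npz");p=f["p"];g=cv2.GaussianBlur(cv2.cvtColor(p,cv2.COLOR_RGB2GRAY),(0,0),.7).astype("f4")
    def s(P):
        q=px(c,P).astype("f4");return cv2.remap(g,q[None,:,0],q[None,:,1],1)[0]
    for n,x,y,a,sy in(("gen",585,-5,-28,45),("mow",500,-310,-37,0)): print(n,tray(s,x,y,a,sy))
    S=4
    for n,z,x,y,h in(("lg",8,445,47,100),("sh",8,415,-190,85),("pA",9,503,150,45),("pB",9,365,-280,45)):
        im=plan(p,c,z,x-h,x+h,y-h,y+h,S)
        m=((im.min(2)>150)).astype("u1");n_,L,st,ce=cv2.connectedComponentsWithStats(m);k=1+st[1:,4].argmax()
        (u,v),wh,a=cv2.minAreaRect(np.argwhere(L==k)[:,::-1].astype("f4"))
        b=cv2.boxPoints(((u,v),wh,a));
        e=(b[1]-b[0],b[2]-b[1]);d=max(e,key=np.linalg.norm);yaw=np.degrees(np.arctan2(-d[0],-d[1]))
        print(n,"c",(x+h-v/S).round(1),(y+h-u/S).round(1),"size",(np.array(wh)/S).round(1),"long-axis dir",yaw.round(1))
        cv2.imwrite(f"pics/m_{n}.png",im[:,:,::-1])
    from scipy.optimize import least_squares
    # bowl rim, cartridge top from depth
    d=f["d"];v,u=np.mgrid[:420,:560];W=c["world_from_camera"]
    P=np.stack([(u-c["cx"])/c["fx"]*d,(v-c["cy"])/c["fy"]*d,d],-1)@W[:3,:3].T+W[:3,3]
    for n,z,x,y in(("cart",81,430,-72),("bowl",60,580,-60),("flange",45,430,-72)):
        k=(abs(P[...,2]-z)<2.5)&(np.hypot(P[...,0]-x,P[...,1]-y)<40)
        (a,b),R=cv2.minEnclosingCircle(P[k][:,:2].astype("f4"));print(n,k.sum(),a,b,R,P[k].mean(0).round(1))
E
```

```text
gen (array([ 5.8801e+02, -3.7000e-01, -2.9920e+01]), np.float64(-77.7))
mow (array([ 503.29, -310.35,  -41.17]), np.float64(-89.0))Traceback (most recent call last):
  File "<stdin>", line 15, in <module>
AttributeError: 'float' object has no attribute 'round'
```

```bash
cat > m2.py <<'E'
from bench import r
from fit import *
cam="top"
c=r.get_calibration(cam);f=np.load(cam+"0.npz");p=f["p"]
S=4
for n,z,x,y,h in(("lg",8,445,47,100),("sh",8,415,-190,85),("pA",9,503,150,45),("pB",9,365,-280,45)):
    im=plan(p,c,z,x-h,x+h,y-h,y+h,S)
    m=((im.min(2)>150)).astype("u1");n_,L,st,ce=cv2.connectedComponentsWithStats(m);k=1+st[1:,4].argmax()
    (u,v),wh,a=cv2.minAreaRect(np.argwhere(L==k)[:,::-1].astype("f4"))
    b=cv2.boxPoints(((u,v),wh,a))
    d=max((b[1]-b[0],b[2]-b[1]),key=np.linalg.norm);yaw=np.degrees(np.arctan2(-d[0],-d[1]))
    print(n,"c %.1f %.1f size %.1f %.1f dir %.1f"%(x+h-v/S,y+h-u/S,wh[0]/S,wh[1]/S,yaw))
d=f["d"];v,u=np.mgrid[:420,:560];W=c["world_from_camera"]
P=np.stack([(u-c["cx"])/c["fx"]*d,(v-c["cy"])/c["fy"]*d,d],-1)@W[:3,:3].T+W[:3,3]
for n,z,x,y in(("cart",81,430,-72),("bowl",60,580,-60),("flange",45,430,-72)):
    k=(abs(P[...,2]-z)<2.5)&(np.hypot(P[...,0]-x,P[...,1]-y)<40)
    (a,b),R=cv2.minEnclosingCircle(P[k][:,:2].astype("f4"));print(n,k.sum(),"%.1f %.1f R %.1f"%(a,b,R),P[k].mean(0).round(1))
a=np.radians(-29.92);print("bowl from tray",588.01+22*np.cos(a)+55*np.sin(a),-.37+22*np.sin(a)-55*np.cos(a))
E
python3 m2.py
```

```text
lg c 446.3 48.8 size 170.9 25.8 dir -157.4
sh c 413.9 -188.4 size 140.2 21.4 dir -178.0
pA c 508.0 151.9 size 14.3 66.4 dir -87.4
pB c 366.6 -281.0 size 13.9 64.9 dir -68.2
cart 86 443.4 -70.4 R 11.8 [443.1 -70.6  81.6]
bowl 180 579.5 -60.1 R 39.7 [577.9 -59.9  60.1]
flange 212 443.7 -70.4 R 24.1 [441.2 -70.8  45.7]
bowl from tray 579.6444319651232 -59.013134904725604
```

Fits agree: the measured bowl (579.5,-60.1) matches the tray-derived (579.6,-59.0), and the sizes match. I'll get the plugs from depth blobs and write a helper that converts a target into tool increments.

```bash
cat > go.py <<'E'
import sys,numpy as np
from bench import r
x,y,z,yaw=map(float,sys.argv[1:5]);s=r.state()
e=s["orientation"];p=s["ee_pos"]
d=(e[2]-yaw+90)%180-90   # turn about tool z (down), half-turn equivalent
a=np.radians(e[2]-d);D=np.array([x,y,z])-p
print("t",round(s["time_s"],2),"pose",p.round(1),e.round(2),"open",round(s["opening"],1),"ff",s["finger_force"],"ft",s["ft_force"].round(1))
print("turn rz rad %.4f (%.1f deg)"%(np.radians(d),d),"then tool shift x %.1f y %.1f z %.1f"%(D[0]*np.cos(a)+D[1]*np.sin(a),D[0]*np.sin(a)-D[1]*np.cos(a),-D[2]),"dist",np.hypot(*D[:2]).round())
E
python3 - <<'E'
from bench import r
from h import *
c=r.get_calibration("top");f=np.load("top0.npz");d=f["d"];v,u=np.mgrid[:420,:560];W=c["world_from_camera"]
P=np.stack([(u-c["cx"])/c["fx"]*d,(v-c["cy"])/c["fy"]*d,d],-1)@W[:3,:3].T+W[:3,3]
for n,x,y,q in(("pA",505,152,-87.4),("pB",366,-281,-68.2)):
    k=(P[...,2]>4)&(P[...,2]<30)&(np.hypot(P[...,0]-x,P[...,1]-y)<42);Q=P[k]
    (a,b),wh,_=cv2.minAreaRect(Q[:,:2].astype("f4"));print(n,k.sum(),"rect %.1f %.1f"%(a,b),wh,"top",Q[:,2].max().round(1))
    t=Q[Q[:,2]>14.5];print(" hex top",len(t),t.mean(0).round(1),t.min(0).round(1),t.max(0).round(1))
    vt=cv2.fitLine(Q[:,:2].astype("f4"),2,0,.01,.01).ravel();print(" line dir",np.degrees(np.arctan2(vt[1],vt[0])),vt[2:])
E
python3 go.py 443.5 -70.4 150 60
```

```text
pA 224 rect 505.5 151.9 (80.8550033569336, 76.04964447021484) top 23.5
 hex top 89 [504.7 158.8  17.6] [496.  122.6  14.5] [513.4 182.7  23.5]
 line dir -82.50278 [505.6521  153.31871]
pB 257 rect 366.8 -279.7 (74.94600677490234, 78.12055969238281) top 21.9
 hex top 96 [ 363.4 -272.1   17.2] [ 350.8 -304.6   14.5] [ 378.9 -247.8   21.9]
 line dir -64.66344 [ 365.6009  -276.75586]
t 0.1 pose [152.2 528.  230.6] [-1.7991e+02 -1.0000e-02  1.6391e+02] open 85.5 ff 0.0 ft [-0.3  0.6 -0.5]
turn rz rad -1.3280 (-76.1 deg) then tool shift x 372.6 y -551.5 z 80.6 dist 666.0
```

Call:
step_arm(
  increments=[
    [[0,0,0],[0,0,-0.1476],0.2],
    [[0,0,0],[0,0,-0.1476],0.2],
    [[0,0,0],[0,0,-0.1476],0.2],
    [[0,0,0],[0,0,-0.1476],0.2],
    [[0,0,0],[0,0,-0.1476],0.2],
    [[0,0,0],[0,0,-0.1476],0.2],
    [[0,0,0],[0,0,-0.1476],0.2],
    [[0,0,0],[0,0,-0.1476],0.2],
    [[0,0,0],[0,0,-0.1476],0.2],
  ],
)

```text
time_s: 1.0
ee_pos: [152.3, 528.1, 230.8]
orientation: [-180.0, -0.1, -119.6]
ft_force: [-0.1, 0.5, 0.2]
opening: 68.8
finger_force: 0.0
```

Call:
step_arm(
  increments=[
    [[31,-46,0],[0,0,0],0.3],
    [[31,-46,0],[0,0,0],0.3],
    [[31,-46,0],[0,0,0],0.3],
    [[31,-46,0],[0,0,0],0.3],
    [[31,-46,0],[0,0,0],0.3],
    [[31,-46,0],[0,0,0],0.3],
    [[31,-46,0],[0,0,0],0.3],
    [[31,-46,0],[0,0,0],0.3],
    [[31,-46,0],[0,0,0],0.3],
    [[31,-46,0],[0,0,0],0.3],
    [[31,-46,0],[0,0,0],0.3],
    [[31,-46,0],[0,0,0],0.3],
  ],
)

```text
time_s: 2.2
ee_pos: [416.1, -12.7, 231.2]
orientation: [180.0, 0.0, -120.0]
ft_force: [0.7, 0.5, -0.3]
opening: 59.7
finger_force: 0.0
```

```bash
python3 go.py 443.5 -70.4 110 -120
```

```text
t 2.2 pose [416.1 -12.7 231.2] [ 1.8000e+02  2.0000e-02 -1.2001e+02] open 59.7 ff 0.0 ft [ 0.7  0.5 -0.3]
turn rz rad -0.0002 (-0.0 deg) then tool shift x 36.3 y -52.6 z 121.2 dist 64.0
```

Call:
step_arm(
  increments=[
    [[0,0,20],[0,0,0],0.3],
    [[0,0,20],[0,0,0],0.3],
    [[0,0,0],[0,0,0],0.3],
    [[0,0,0],[0,0,0],0.3],
  ],
)

```text
time_s: 2.6
ee_pos: [415.4, -10.4, 191.3]
orientation: [179.9, -0.0, -120.0]
ft_force: [-0.2, -0.3, -0.5]
opening: 59.6
finger_force: 0.0
```

```bash
python3 go.py 443.5 -70.4 110 -120; python3 - <<'E'
from bench import r
from h import *
c=r.get_calibration("wrist");p,d=r.get_image("wrist");np.savez("w1.npz",p=p,d=d,**c);print(c["fx"],c["world_from_camera"].round(2))
cv2.imwrite("pics/w1.png",p[:,:,::-1])
im=plan(p,c,60,400,660,-180,130,2,True);cv2.imwrite("pics/w1p.png",im[:,:,::-1])
E
```

```text
t 2.6 pose [415.4 -10.4 191.3] [ 1.7992e+02 -2.0000e-02 -1.1997e+02] open 59.6 ff 0.0 ft [-0.2 -0.3 -0.5]
turn rz rad 0.0005 (0.0 deg) then tool shift x 37.9 y -54.3 z 81.3 dist 66.0
325.19226210127806 [[-8.7000e-01  4.8000e-01  1.3000e-01  3.8219e+02]
 [ 5.0000e-01  8.3000e-01  2.4000e-01 -6.9870e+01]
 [ 0.0000e+00  2.7000e-01 -9.6000e-01  3.3330e+02]
 [ 0.0000e+00  0.0000e+00  0.0000e+00  1.0000e+00]]
```

View pics/w1.png

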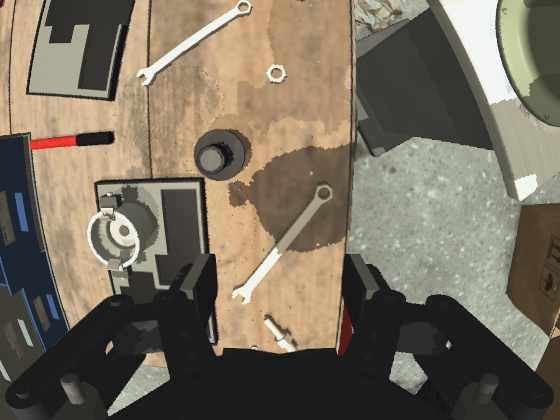

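The wrist view shows the cartridge stem top near (212,158), the bowl rim near (115,238) with both catches, the long spanner and plug A. I'll cross-check these against the top-camera fits.

```bash
python3 - <<'E'
from h import *
f=np.load("w1.npz");c={k:f[k] for k in("fx","fy","cx","cy","world_from_camera")};p=f["p"];d=f["d"]
v,u=np.mgrid[:420,:560];a=(u-c["cx"])/c["fx"];b=(v-c["cy"])/c["fy"];t=np.hypot(a,b)
k=np.tan(t)/np.maximum(t,1e-9);W=c["world_from_camera"]
P=np.stack([a*k*d,b*k*d,d],-1)@W[:3,:3].T+W[:3,3];P[d==0]=-999
for n,z,x,y in(("cart",81,443,-70),("flange",45,443,-70),("bowl",60,580,-60),("catch",71,580,-60)):
    m=(abs(P[...,2]-z)<2)&(np.hypot(P[...,0]-x,P[...,1]-y)<50)&(u<200+60)
    if m.sum()>5:
        (A,B),R=cv2.minEnclosingCircle(P[m][:,:2].astype("f4"));print(n,m.sum(),"%.1f %.1f R %.1f"%(A,B,R),P[m].mean(0).round(1))
S=4
for n,z,x,y,h in(("lg",8,446,48,95),("pA",9,505,152,45)):
    im=plan(p,c,z,x-h,x+h,y-h,y+h,S,True);m=(im.min(2)>135).astype("u1");_,L,st,_=cv2.connectedComponentsWithStats(m);q=1+st[1:,4].argmax()
    (A,B),wh,_=cv2.minAreaRect(np.argwhere(L==q)[:,::-1].astype("f4"));print(n,"%.1f %.1f"%(x+h-B/S,y+h-A/S),np.array(wh)/S)
# foam/bowl rim bright ring at z=60
im=plan(p,c,60,530,630,-110,-10,4,True);cv2.imwrite("pics/bowl.png",im[:,:,::-1])
im=plan(p,c,11,470,670,-110,110,3,True);cv2.imwrite("pics/tray.png",im[:,:,::-1])
E
```

```text
cart 649 443.9 -70.6 R 12.0 [443.7 -70.8  80.5]
flange 1207 443.8 -70.7 R 24.0 [439.7 -70.9  44.4]
bowl 709 581.6 -57.7 R 39.9 [575.6 -61.4  59.5]
catch 55 578.8 -58.7 R 28.6 [580.8 -56.6  70.3]
lg 479.3 51.6 [206.68914795  78.20830536]
pA 508.8 148.9 [59.30393219 27.8683567 ]
```

View pics/bowl.png

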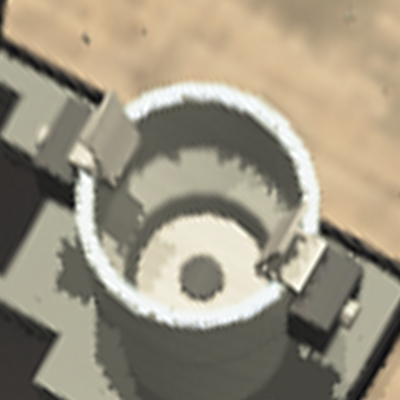

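Rim centre is about (578.5,-59.6) from the wrist and (579.5,-59.5) from the top camera, so they agree. Next is the cartridge pick.

Call:
step_arm(
  increments=[
    [[19,-27.3,0],[0,0,0],0.3],
    [[19,-27.3,0],[0,0,0],0.3],
    [[0,0,40],[0,0,0],0.3],
    [[0,0,40],[0,0,0],0.3],
    [[0,0,30],[0,0,0],0.3],
    [[0,0,12.5],[0,0,0],0.3],
    [[0,0,0],[0,0,0],0.3],
    [[0,0,0],[0,0,0],1],
    [[0,0,0],[0,0,0],1],
    [[0,0,0],[0,0,0],1],
    [[0,0,0],[0,0,0],1],
    [[0,0,0],[0,0,0],1],
  ],
  force=90,
)

```text
time_s: 3.85
ee_pos: [445.5, -71.0, 70.5]
orientation: [-179.8, 0.0, -120.0]
ft_force: [-1.5, 0.6, 8.0]
opening: 19.7
finger_force: 87.9
```

Call:
step_arm(
  increments=[
    [[0,0,0],[0,0,0],1],
    [[0,0,0],[0,0,0],1],
  ],
)

```text
time_s: 4.05
ee_pos: [445.5, -71.0, 70.6]
orientation: [-179.8, 0.1, -120.0]
ft_force: [-1.8, 1.1, 7.9]
opening: 19.6
finger_force: 87.9
```

Opening reads 19.7 rather than 24, and there is an 8 N upward force. I'll lift and look.

Call:
step_arm(
  increments=[
    [[0,0,-15],[0,0,0],1],
    [[0,0,-20],[0,0,0],1],
    [[0,0,-25],[0,0,0],1],
    [[0,0,0],[0,0,0],1],
    [[0,0,0],[0,0,0],1],
  ],
)

```text
time_s: 4.55
ee_pos: [444.8, -71.0, 129.5]
orientation: [-179.9, 0.0, -120.0]
ft_force: [0.5, 0.1, -1.9]
opening: 19.8
finger_force: 88.3
```

```bash
python3 go.py 443.5 -70.4 110 -120; python3 - <<'E'
from bench import r
from h import *
c=r.get_calibration("wrist");p,d=r.get_image("wrist");np.savez("w2.npz",p=p,d=d,**c)
s,_=r.get_image("scene")
o=np.hstack([cv2.resize(p[150:400,160:420],None,fx=1.6,fy=1.6),cv2.resize(s[110:270,160:320],(384,400))])
cv2.imwrite("pics/w2.png",o[:,:,::-1])
E
```

```text
t 4.55 pose [444.8 -71.  129.5] [-1.7987e+02  3.0000e-02 -1.1997e+02] open 19.8 ff 88.31258654594421 ft [ 0.5  0.1 -1.9]
turn rz rad 0.0004 (0.0 deg) then tool shift x 0.2 y 1.4 z 19.5 dist 1.0
```

View pics/w2.png

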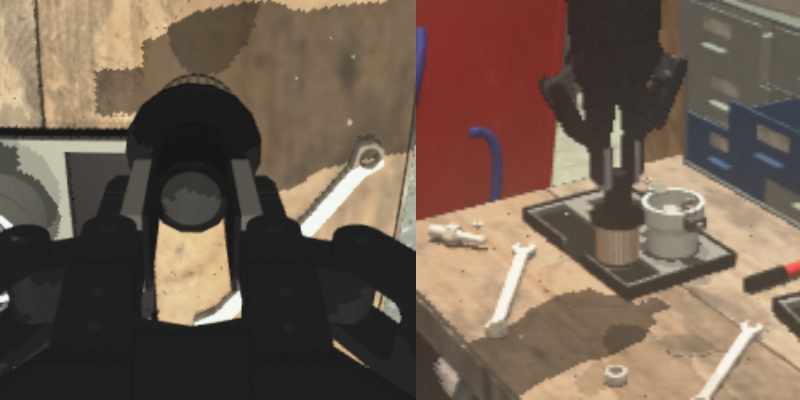

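The cartridge is held and looks upright. I'll measure where it sits in the grip.

```bash
cat > cart.py <<'E'
from bench import r
from h import *
def cloud(name,fish):
    c=r.get_calibration(name);p,d=r.get_image(name)
    v,u=np.mgrid[:420,:560];a=(u-c["cx"])/c["fx"];b=(v-c["cy"])/c["fy"];t=np.hypot(a,b)
    k=np.tan(t)/np.maximum(t,1e-9) if fish else 1
    W=c["world_from_camera"];P=np.stack([a*k*d,b*k*d,d],-1)@W[:3,:3].T+W[:3,3];P[d==0]=-999
    return p,P
if __name__=="__main__":
    s=r.state();e=s["ee_pos"];print(e.round(1),s["opening"])
    p,P=cloud("wrist",True)
    k=(np.hypot(*(P[...,:2]-e[:2]).transpose(2,0,1))<35)&(P[...,2]<e[2]+30)&(P[...,2]>e[2]-60)
    Q=P[k];h,ed=np.histogram(Q[:,2]-e[2],bins=np.arange(-60,31,1));print({round(a):int(n) for a,n in zip(ed,h) if n>40})
    for n,(lo,hi) in dict(stem=(9,15),flange=(-28,-20)).items():
        q=Q[(Q[:,2]-e[2]>lo)&(Q[:,2]-e[2]<hi)]
        if len(q)>9:
            (A,B),R=cv2.minEnclosingCircle(q[:,:2].astype("f4"));print(n,len(q),"rel %.1f %.1f R %.1f"%(A-e[0],B-e[1],R),np.median(q[:,2])-e[2])
    for cam in("scene","top"):
        p,P=cloud(cam,False)
        for z0,z1,R in((-66,-32,18),(-28,-25,24),):
            k=(np.hypot(*(P[...,:2]-e[:2]).transpose(2,0,1))<32)&(P[...,2]-e[2]>z0)&(P[...,2]-e[2]<z1);q=P[k]
            if len(q)<20: continue
            from scipy.optimize import least_squares
            m=least_squares(lambda v:np.hypot(q[:,0]-v[0],q[:,1]-v[1])-R,e[:2],loss="soft_l1").x;print(cam,len(q),"rel",(m-e[:2]).round(1),"zmin",(q[:,2].min()-e[2]).round(1))
            lo=q[q[:,2]<np.median(q[:,2])];hi=q[q[:,2]>=np.median(q[:,2])]
            for g in(lo,hi): m=least_squares(lambda v:np.hypot(g[:,0]-v[0],g[:,1]-v[1])-R,e[:2],loss="soft_l1").x;print("   half z",(g[:,2].mean()-e[2]).round(1),(m-e[:2]).round(1))
E
python3 cart.py
```

```text
[443.6 -70.6 128.2] 19.688508734855255
{-28: 204, -27: 1018, -26: 1011, -25: 206, -18: 53, -17: 43, -12: 52, -11: 50, 2: 41, 3: 59, 4: 54, 5: 51, 6: 71, 7: 89, 8: 145, 9: 751, 10: 881, 11: 166, 12: 71, 13: 75, 14: 62, 15: 88, 16: 81, 17: 77, 18: 59, 19: 86, 20: 78, 21: 81, 22: 79, 23: 82, 24: 83, 25: 101, 26: 89, 27: 98, 28: 91, 29: 88}
stem 2006 rel -2.5 -5.3 R 23.5 10.236098433715682
flange 2512 rel -0.8 -1.1 R 23.7 -25.97663275672525
scene 240 rel [-4.2  1.1] zmin -65.9
   half z -57.8 [-4.3  1.2]
   half z -42.2 [-4.   0.9]
scene 108 rel [2.5 3.8] zmin -28.0
   half z -27.4 [1.6 6.3]
   half z -26.3 [2.2 0.4]
top 54 rel [3.5 4.8] zmin -27.8
   half z -27.0 [2.9 5.7]
   half z -25.6 [3.9 3.7]
```

Call:
step_arm(
  increments=[
    [[0,0,-16],[0,0,0],1],
    [[0,0,-16],[0,0,0],1],
    [[-13,-18.7,0],[0,0,0],1],
    [[-13,-18.7,0],[0,0,0],1],
    [[-13,-18.7,0],[0,0,0],1],
    [[-13,-18.7,0],[0,0,0],1],
    [[-13,-18.7,0],[0,0,0],1],
    [[-13,-18.7,0],[0,0,0],1],
    [[0,0,0],[0,0,0],1],
    [[0,0,0],[0,0,0],1],
    [[0,0,0],[0,0,0],1],
  ],
)

```text
time_s: 5.9
ee_pos: [579.1, -59.1, 160.0]
orientation: [179.9, -0.0, -120.0]
ft_force: [0.1, -0.7, -1.8]
opening: 19.5
finger_force: 88.5
```

```bash
python3 go.py 579.5 -59 160 -120; python3 cart.py | head -4; python3 - <<'E'
from cart import *
e=r.state()["ee_pos"]
c=r.get_calibration("wrist");p,P=cloud("wrist",True)
im=np.hstack([plan(p,c,60,530,630,-110,-10,4,True),plan(p,c,e[2]-26,530,630,-110,-10,4,True)]);cv2.imwrite("pics/hov.png",im[:,:,::-1])
E
```

```text
t 5.9 pose [579.1 -59.1 160. ] [ 1.7988e+02 -4.0000e-02 -1.1998e+02] open 19.5 ff 88.53214502334595 ft [ 0.1 -0.7 -1.8]
turn rz rad 0.0003 (0.0 deg) then tool shift x -0.3 y -0.3 z 0.0 dist 0.0
[579.1 -59.1 160. ] 19.482101402972283
{-29: 41, -28: 225, -27: 1040, -26: 975, -25: 189, -18: 54, -12: 63, -11: 48, 3: 62, 4: 51, 5: 57, 6: 71, 7: 88, 8: 163, 9: 757, 10: 877, 11: 155, 12: 73, 13: 62, 14: 70, 15: 85, 16: 76, 17: 69, 18: 75, 19: 89, 20: 68, 21: 76, 22: 88, 23: 72, 24: 97, 25: 92, 26: 98, 27: 87, 28: 99, 29: 75}
stem 1994 rel -2.4 -5.3 R 23.5 10.198197125864482
flange 2501 rel -0.8 -0.8 R 23.8 -26.013734611914032
```

View pics/hov.png

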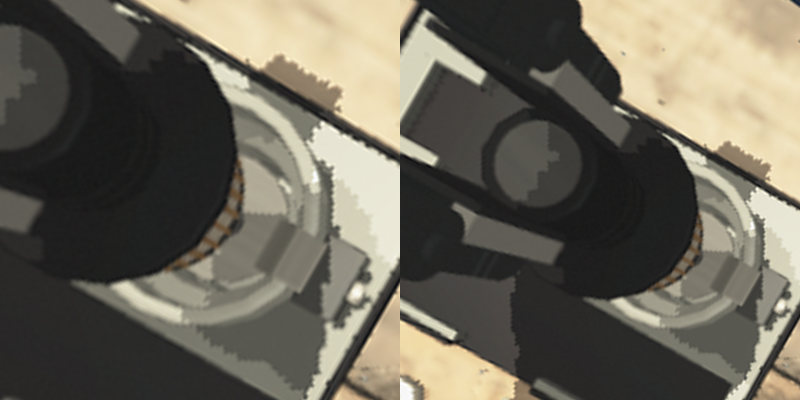

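The flange at about (579,-60) lines up with the rim at (579,-60), within 1 mm. Descending.

Call:
step_arm(
  increments=[
    [[0,0,15],[0,0,0],1],
    [[0,0,15],[0,0,0],1],
    [[0,0,10],[0,0,0],1],
    [[0,0,8],[0,0,0],1],
    [[0,0,5],[0,0,0],1],
    [[0,0,0],[0,0,0],1],
    [[0,0,0],[0,0,0],1],
  ],
)

```text
time_s: 6.8
ee_pos: [580.6, -59.3, 108.1]
orientation: [-180.0, 0.0, -120.0]
ft_force: [0.2, 0.3, -1.6]
opening: 19.8
finger_force: 88.6
```

Call:
step_arm(
  increments=[
    [[0,0,3],[0,0,0],1],
    [[0,0,3],[0,0,0],1],
    [[0,0,3],[0,0,0],1],
    [[0,0,0],[0,0,0],1],
    [[0,0,0],[0,0,0],1],
  ],
)

```text
time_s: 7.3
ee_pos: [580.7, -59.4, 99.1]
orientation: [-180.0, 0.0, -120.0]
ft_force: [-0.4, 0.4, 2.0]
opening: 19.7
finger_force: 88.7
```

Call:
step_arm(
  increments=[
    [[0,0,2],[0,0,0],1],
    [[0,0,2],[0,0,0],1],
    [[0,0,2],[0,0,0],1],
    [[0,0,2],[0,0,0],1],
    [[0,0,2],[0,0,0],1],
    [[0,0,0],[0,0,0],1],
  ],
  force=110,
)

```text
time_s: 7.9
ee_pos: [580.9, -59.4, 89.3]
orientation: [-179.9, 0.0, -120.0]
ft_force: [-0.1, -0.1, 5.8]
opening: 19.1
finger_force: 108.5
```

Call:
step_arm(
  increments=[
    [[0,0,2],[0,0,0],1],
    [[0,0,2],[0,0,0],1],
    [[0,0,2],[0,0,0],1],
    [[0,0,2],[0,0,0],1],
    [[0,0,0],[0,0,0],1],
    [[0,0,0],[0,0,0],1],
  ],
)

```text
time_s: 8.5
ee_pos: [580.9, -59.3, 81.6]
orientation: [-179.9, 0.0, -120.0]
ft_force: [-0.8, 0.8, 8.4]
opening: 19.1
finger_force: 108.8
```

```bash
python3 cart.py | head -4
```

```text
[580.9 -59.3  81.6] 19.132465565571398
{-42: 42, -39: 42, -32: 41, -30: 65, -29: 62, -28: 226, -27: 1005, -26: 955, -25: 278, -24: 284, -23: 770, -22: 686, -21: 222, -19: 52, -18: 74, -17: 52, -15: 43, -14: 74, -13: 106, -12: 157, -11: 103, 2: 43, 3: 61, 5: 48, 6: 86, 7: 81, 8: 168, 9: 766, 10: 805, 11: 150, 12: 78, 13: 83, 14: 64, 15: 67, 16: 81, 17: 76, 18: 78, 19: 72, 20: 78, 21: 78, 22: 79, 23: 90, 24: 80, 25: 83, 26: 85, 27: 106, 28: 103, 29: 73}
stem 1946 rel -2.2 -5.1 R 23.1 10.170617822074519
flange 4426 rel -0.3 0.1 R 34.9 -24.94416526717231
```

Flange top is at 55.6, below the catch level of 58, and the force is just the spring. Now I'll release, rise and check.

Call:
step_arm(
  increments=[
    [[0,0,0],[0,0,0],0.4],
    [[0,0,0],[0,0,0],0.4],
    [[0,0,0],[0,0,0],0.4],
    [[0,0,0],[0,0,0],0.4],
    [[0,0,-20],[0,0,0],0.4],
    [[0,0,-40],[0,0,0],0.4],
    [[0,0,-40],[0,0,0],0.4],
    [[0,0,0],[0,0,0],0.4],
    [[0,0,0],[0,0,0],0.4],
  ],
  force=60,
)

```text
time_s: 9.55
ee_pos: [581.1, -59.5, 181.7]
orientation: [-179.9, 0.0, -120.0]
ft_force: [-0.7, -1.1, -1.6]
opening: 51.4
finger_force: 0.0
```

```bash
python3 - <<'E'
from cart import *
p,P=cloud("wrist",True)
k=(np.hypot(P[...,0]-579.5,P[...,1]+59.5)<25)&(P[...,2]<105);h,e=np.histogram(P[k][:,2],bins=np.arange(40,105));print({int(a):int(n) for a,n in zip(e,h) if n>60})
cv2.imwrite("pics/lat.png",p[:,:,::-1])
E
python3 go.py 505 158.5 150 -87.4
```

```text
{56: 263, 57: 682, 58: 301, 92: 114, 93: 391, 94: 209}
t 9.6 pose [580.  -59.2 180.3] [ 1.7998e+02 -1.0000e-02 -1.1998e+02] open 51.4 ff 0.0 ft [ 0.1  0.5 -0.4]
turn rz rad -0.5685 (-32.6 deg) then tool shift x -220.9 y 65.1 z 30.3 dist 230.0
```

View pics/lat.png

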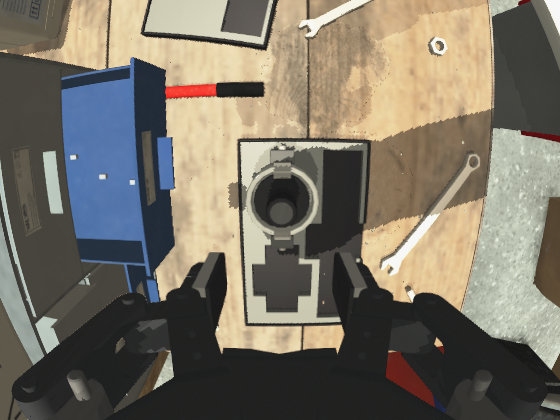

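Latched: stem top is at 93.5 (expected 94), flange top at about 57.5, and both catches are over it. On to plug A.

Call:
step_arm(
  increments=[
    [[0,0,0],[0,0,-0.142],0.4],
    [[0,0,0],[0,0,-0.142],0.4],
    [[0,0,0],[0,0,-0.142],0.4],
    [[0,0,0],[0,0,-0.142],0.4],
    [[-37,11,0],[0,0,0],0.4],
    [[-37,11,0],[0,0,0],0.4],
    [[-37,11,0],[0,0,0],0.4],
    [[-37,11,0],[0,0,0],0.4],
    [[-37,11,0],[0,0,0],0.4],
    [[-36,10,0],[0,0,0],0.4],
    [[0,0,40],[0,0,0],0.4],
    [[0,0,0],[0,0,0],0.4],
  ],
)

```text
time_s: 10.8
ee_pos: [500.6, 158.9, 135.7]
orientation: [179.4, -0.1, -87.3]
ft_force: [-0.6, -1.1, -1.1]
opening: 51.0
finger_force: 0.0
```

```bash
cat > plug.py <<'E'
import sys
from cart import *
x,y,n=float(sys.argv[1]),float(sys.argv[2]),sys.argv[3]
c=r.get_calibration("wrist");p,P=cloud("wrist",True)
im=plan(p,c,9,x-60,x+60,y-60,y+60,5,True)
for k in range(-60,61,10):
    cv2.putText(im,"%d"%(x-k),(0,int((60+k)*5)),0,.35,(255,0,0));cv2.putText(im,"%d"%(y-k),(int((60+k)*5),8),0,.35,(255,0,0))
cv2.imwrite(f"pics/{n}.png",im[:,:,::-1])
k=(P[...,2]>5)&(P[...,2]<22)&(np.hypot(P[...,0]-x,P[...,1]-y)<48);Q=P[k]
(a,b),wh,_=cv2.minAreaRect(Q[:,:2].astype("f4"));print(k.sum(),"%.1f %.1f"%(a,b),wh,Q[:,2].max())
E
python3 plug.py 505 152 pA; python3 go.py 505 158.5 2 -87.4
```

```text
1066 507.0 150.0 (20.489276885986328, 64.33872985839844) 19.320117056757283
t 10.85 pose [502.1 158.3 137.7] [ 1.7954e+02 -7.0000e-02 -8.7380e+01] open 51.3 ff 0.0 ft [0.2 0.1 0.2]
turn rz rad 0.0003 (0.0 deg) then tool shift x -0.1 y -2.9 z 135.7 dist 3.0
```

View pics/pA.png

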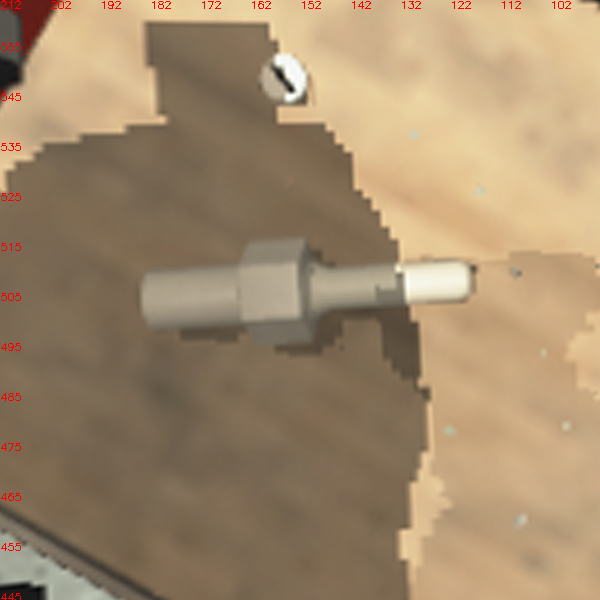

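Plug A: hexagon at about (276,290) → world (507,157), with a loose screw at (545,157). I'll close the fingers a bit more before descending to clear the screw.

Call:
step_arm(
  increments=[
    [[1.7,-4.6,0],[0,0,0],0.58],
    [[0,0,30],[0,0,0],0.58],
    [[0,0,30],[0,0,0],0.58],
    [[0,0,30],[0,0,0],0.58],
    [[0,0,0],[0,0,0],0.58],
    [[0,0,0],[0,0,0],0.58],
  ],
)

```text
time_s: 11.45
ee_pos: [511.1, 156.4, 51.7]
orientation: [-180.0, -0.0, -87.5]
ft_force: [0.6, 1.0, -0.4]
opening: 36.1
finger_force: 0.0
```

```bash
python3 go.py 507 156.8 2 -87.4
```

```text
t 11.45 pose [511.1 156.4  51.7] [-179.99   -0.    -87.51] open 36.1 ff 0.0 ft [ 0.6  1.  -0.4]
turn rz rad -0.0020 (-0.1 deg) then tool shift x -0.6 y 4.1 z 49.7 dist 4.0
```

Call:
step_arm(
  increments=[
    [[-0.5,4,0],[0,0,0],0.58],
    [[0,0,25],[0,0,0],0.58],
    [[0,0,15],[0,0,0],0.58],
    [[0,0,9.5],[0,0,0],0.58],
    [[0,0,0],[0,0,0],0.58],
    [[0,0,0],[0,0,0],0.58],
  ],
)

```text
time_s: 12.05
ee_pos: [506.9, 157.5, 2.3]
orientation: [-179.9, 0.0, -87.4]
ft_force: [-0.5, 0.4, 0.5]
opening: 36.1
finger_force: 0.0
```

Call:
step_arm(
  increments=[
    [[0,0,0],[0,0,0],0.95],
    [[0,0,0],[0,0,0],0.95],
    [[0,0,0],[0,0,0],0.95],
    [[0,0,0],[0,0,0],0.95],
    [[0,0,0],[0,0,0],0.95],
  ],
  force=40,
)

```text
time_s: 12.55
ee_pos: [507.1, 157.6, 2.5]
orientation: [-179.9, 0.0, -87.4]
ft_force: [-2.2, -0.4, 6.0]
opening: 17.4
finger_force: 38.9
```

Call:
step_arm(
  increments=[
    [[0,0,-20],[0,0,0],0.95],
    [[0,0,-30],[0,0,0],0.95],
    [[0,0,-30],[0,0,0.1418],0.95],
    [[0,0,0],[0,0,0.1418],0.95],
    [[0,0,0],[0,0,0.1418],0.95],
    [[0,0,0],[0,0,0.1418],0.95],
    [[0,0,0],[0,0,0],0.95],
    [[0,0,0],[0,0,0],0.95],
  ],
)

```text
time_s: 13.35
ee_pos: [506.2, 157.4, 81.5]
orientation: [-180.0, 0.0, -119.8]
ft_force: [0.1, 0.4, -0.3]
opening: 17.7
finger_force: 39.3
```

```bash
python3 go.py 632.5 32.8 50 -119.9
```

```text
t 13.35 pose [506.2 157.4  81.5] [-1.7999e+02  1.0000e-02 -1.1976e+02] open 17.7 ff 39.299432418483775 ft [ 0.1  0.4 -0.3]
turn rz rad 0.0024 (0.1 deg) then tool shift x 45.1 y -171.6 z 31.5 dist 177.0
```

Call:
step_arm(
  increments=[
    [[7.5,-28.6,0],[0,0,0],0.95],
    [[7.5,-28.6,0],[0,0,0],0.95],
    [[7.5,-28.6,0],[0,0,0],0.95],
    [[7.5,-28.6,0],[0,0,0],0.95],
    [[7.5,-28.6,0],[0,0,0],0.95],
    [[7.5,-28.6,0],[0,0,0],0.95],
    [[0,0,30],[0,0,0],0.95],
    [[0,0,0],[0,0,0],0.95],
    [[0,0,0],[0,0,0],0.95],
    [[0,0,0],[0,0,0],0.95],
  ],
)

```text
time_s: 14.35
ee_pos: [632.4, 33.3, 52.1]
orientation: [-180.0, 0.0, -119.8]
ft_force: [0.3, -1.0, -0.5]
opening: 17.6
finger_force: 39.3
```

```bash
python3 go.py 632.5 32.8 6.8 -119.9; python3 - <<'E'
from cart import *
c=r.get_calibration("wrist");p,P=cloud("wrist",True)
c2=r.get_calibration("top");p2,_=cloud("top",False)
cv2.imwrite("pics/pl.png",np.hstack([plan(p,c,8,520,680,-60,100,2.5,True),plan(p2,c2,11,520,680,-60,100,2.5)])[:,:,::-1])
E
```

```text
t 14.35 pose [632.4  33.3  52.1] [-1.7999e+02  1.0000e-02 -1.1985e+02] open 17.6 ff 39.32579242915381 ft [ 0.3 -1.  -0.5]
turn rz rad 0.0009 (0.1 deg) then tool shift x 0.4 y -0.4 z 45.3 dist 1.0
```

View pics/pl.png

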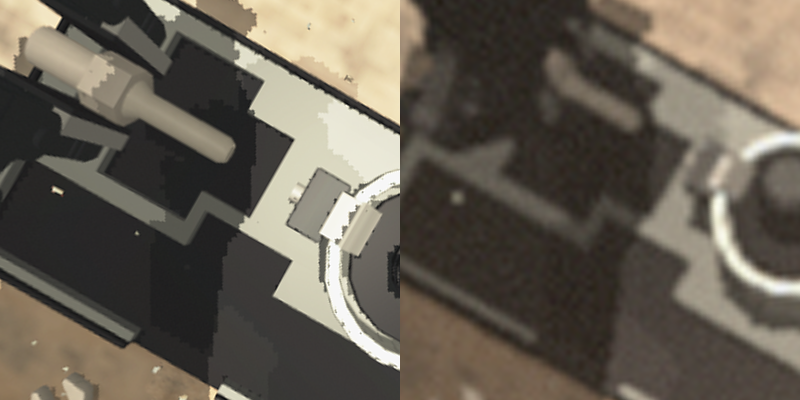

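The plug is level along the slot, and the cut-out is wide and dark on both sides. Lowering and releasing.

Call:
step_arm(
  increments=[
    [[0.4,-0.4,20],[0,0,0],0.95],
    [[0,0,15],[0,0,0],0.95],
    [[0,0,7],[0,0,0],0.95],
    [[0,0,3],[0,0,0],0.95],
    [[0,0,0],[0,0,0],0.95],
    [[0,0,0],[0,0,0],0.95],
  ],
)

```text
time_s: 15.05
ee_pos: [632.9, 32.3, 6.7]
orientation: [-180.0, 0.0, -119.9]
ft_force: [0.9, -0.3, -0.6]
opening: 17.6
finger_force: 39.3
```

Call:
step_arm(
  increments=[
    [[0,0,0],[0,0,0],0.62],
    [[0,0,0],[0,0,0],0.62],
    [[0,0,0],[0,0,0],0.62],
    [[0,0,-15],[0,0,0],0.62],
    [[0,0,-40],[0,0,0],0.5],
    [[0,0,-50],[0,0,0],0.5],
    [[0,0,0],[0,0,0],0.5],
    [[0,0,0],[0,0,0],0.5],
  ],
)

```text
time_s: 15.85
ee_pos: [634.2, 32.1, 114.2]
orientation: [-179.7, 0.1, -119.9]
ft_force: [-0.7, 0.3, -0.5]
opening: 42.7
finger_force: 0.0
```

```bash
cat > chk.py <<'E'
import sys
from cart import *
T=dict(gen=(588,-.4,-29.9),mow=(503.3,-310.35,-41.2))
n,lx,ly=sys.argv[1],float(sys.argv[2]),float(sys.argv[3]);x,y,a=T[n];a=np.radians(a)
p,P=cloud("wrist",True);d=P[...,:2]-[x,y];X=d[...,0]*np.cos(a)+d[...,1]*np.sin(a);Y=-d[...,0]*np.sin(a)+d[...,1]*np.cos(a)
z0=float(sys.argv[4]);k=(abs(X-lx)<19)&(abs(Y-ly)<(100 if lx<0 else 42))&(P[...,2]>z0)&(P[...,2]<40)
print("pts",k.sum(),"X %.1f..%.1f Y %.1f..%.1f top z %.1f"%(*np.percentile(X[k],[1,99]),*np.percentile(Y[k],[1,99]),np.percentile(P[k][:,2],98)))
for b in np.arange(Y[k].min(),Y[k].max(),12): q=k&(Y>=b)&(Y<b+12); print("  y%.0f zmax %.1f xm %.1f"%(b,np.percentile(P[q][:,2],95),X[q].mean()) if q.sum() else "")
E
python3 chk.py gen 22 45 9; python3 go.py 446.3 48.8 100 -157.4
```

```text
pts 1460 X 3.2..40.6 Y 6.1..86.7 top z 22.2
  y3 zmax 16.7 xm 22.0
  y15 zmax 17.2 xm 22.3
  y27 zmax 17.4 xm 22.8
  y39 zmax 22.2 xm 22.9
  y51 zmax 22.1 xm 22.8
  y63 zmax 19.2 xm 23.0
  y75 zmax 11.5 xm 26.2
t 15.9 pose [632.8  32.2 112.3] [-1.7993e+02  4.0000e-02 -1.1993e+02] open 42.8 ff 0.0 ft [-0.   0.2 -0. ]
turn rz rad 0.6540 (37.5 deg) then tool shift x 165.8 y 87.0 z 12.3 dist 187.0
```

Plug one is seated: hexagon top at 22 = 4+18, spanning the slot's middle. Now the long spanner.

Call:
step_arm(
  increments=[
    [[0,0,0],[0,0,0.1308],0.4],
    [[0,0,0],[0,0,0.1308],0.4],
    [[0,0,0],[0,0,0.1308],0.4],
    [[0,0,0],[0,0,0.1308],0.4],
    [[0,0,0],[0,0,0.1308],0.4],
    [[33,17.4,0],[0,0,0],0.4],
    [[33,17.4,0],[0,0,0],0.4],
    [[33,17.4,0],[0,0,0],0.4],
    [[33,17.4,0],[0,0,0],0.4],
    [[33,17.4,0],[0,0,0],0.4],
    [[0,0,50],[0,0,0],0.4],
    [[0,0,0],[0,0,0],0.4],
  ],
)

```text
time_s: 17.1
ee_pos: [441.1, 49.5, 57.3]
orientation: [179.8, -0.5, -157.4]
ft_force: [-0.5, 0.3, 0.1]
opening: 51.4
finger_force: 0.0
```

Call:
step_arm(
  increments=[
    [[0,0,0],[0,0,0],0.45],
    [[0,0,0],[0,0,0],0.45],
  ],
)

```text
time_s: 17.3
ee_pos: [447.8, 49.1, 61.9]
orientation: [-180.0, 0.0, -157.4]
ft_force: [-0.3, -0.3, -0.2]
opening: 46.9
finger_force: 0.0
```

```bash
python3 go.py 446.3 48.8 2 -157.4; python3 - <<'E'
from cart import *
p,P=cloud("top",False)
k=(P[...,2]>4.5)&(P[...,2]<14)&(np.hypot(P[...,0]-446,P[...,1]-49)<95)
c=r.get_calibration("wrist");p,_=cloud("wrist",True);S=4
im=plan(p,c,8,346,546,-51,149,3,True);
for t in(-85,0,85):
    a=np.radians(-157.4);q=np.array([446.3,48.8])+t*np.array([np.cos(a),np.sin(a)]);cv2.circle(im,(int((149-q[1])*3),int((546-q[0])*3)),3,(255,0,0),1)
cv2.imwrite("pics/lg.png",im[:,:,::-1])
E
```

```text
t 17.3 pose [447.8  49.1  61.9] [-1.8000e+02  1.0000e-02 -1.5741e+02] open 46.9 ff 0.0 ft [-0.3 -0.3 -0.2]
turn rz rad -0.0002 (-0.0 deg) then tool shift x 1.5 y 0.3 z 59.9 dist 2.0
```

View pics/lg.png

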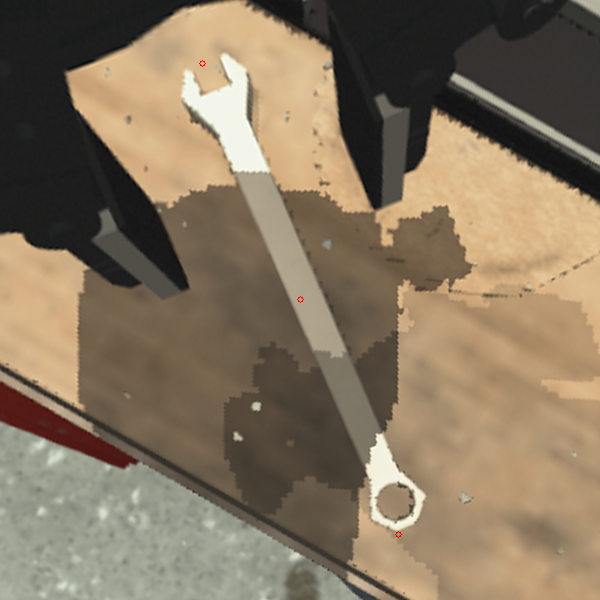

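Call:
step_arm(
  increments=[
    [[1.6,-0.7,20],[0,0,0],0.45],
    [[0,0,20],[0,0,0],0.45],
    [[0,0,14],[0,0,0],0.45],
    [[0,0,6],[0,0,0],0.45],
    [[0,0,0],[0,0,0],0.45],
    [[0,0,0],[0,0,0],0.45],
    [[0,0,0],[0,0,0],0.95],
    [[0,0,0],[0,0,0],0.95],
    [[0,0,0],[0,0,0],0.95],
    [[0,0,0],[0,0,0],0.95],
    [[0,0,0],[0,0,0],0.95],
  ],
  force=50,
)

```text
time_s: 18.5
ee_pos: [446.5, 47.8, 2.3]
orientation: [-179.9, 0.1, -157.4]
ft_force: [-0.8, -0.0, 5.6]
opening: 20.1
finger_force: 49.0
```

Call:
step_arm(
  increments=[
    [[0,0,-20],[0,0,0],0.95],
    [[0,0,-30],[0,0,0],0.95],
    [[0,0,-30],[0,0,-0.1309],0.95],
    [[0,0,-20],[0,0,-0.1309],0.95],
    [[0,0,0],[0,0,-0.1309],0.95],
    [[0,0,0],[0,0,-0.1309],0.95],
    [[0,0,0],[0,0,-0.1309],0.95],
    [[0,0,0],[0,0,0],0.95],
    [[0,0,0],[0,0,0],0.95],
  ],
)

```text
time_s: 19.4
ee_pos: [445.5, 47.9, 101.4]
orientation: [-180.0, 0.0, -120.1]
ft_force: [0.3, 0.6, -0.0]
opening: 20.2
finger_force: 49.6
```

```bash
python3 go.py 555.1 18.5 50 -119.9
```

```text
t 19.4 pose [445.5  47.9 101.4] [-179.99    0.   -120.06] open 20.2 ff 49.607180637467536 ft [ 0.3  0.6 -0. ]
turn rz rad -0.0027 (-0.2 deg) then tool shift x -29.1 y -109.7 z 51.4 dist 113.0
```

Call:
step_arm(
  increments=[
    [[-7.3,-27.4,0],[0,0,-0.0027],0.95],
    [[-7.3,-27.4,0],[0,0,0],0.95],
    [[-7.3,-27.4,0],[0,0,0],0.95],
    [[-7.3,-27.4,0],[0,0,0],0.95],
    [[0,0,30],[0,0,0],0.95],
    [[0,0,30],[0,0,0],0.95],
    [[0,0,0],[0,0,0],0.95],
    [[0,0,0],[0,0,0],0.95],
    [[0,0,0],[0,0,0],0.95],
  ],
)

```text
time_s: 20.3
ee_pos: [556.3, 18.8, 42.7]
orientation: [-179.9, 0.0, -119.8]
ft_force: [-0.3, -0.2, -1.5]
opening: 20.0
finger_force: 49.6
```

```bash
python3 go.py 555.1 18.5 6.5 -119.9; python3 - <<'E'
from cart import *
c=r.get_calibration("wrist");p,P=cloud("wrist",True)
cv2.imwrite("pics/lgp.png",plan(p,c,30,450,650,-110,130,2.5,True)[:,:,::-1])
E
```

```text
t 20.3 pose [556.3  18.8  42.7] [-1.7989e+02  5.0000e-02 -1.1978e+02] open 20.0 ff 49.60033660965564 ft [-0.3 -0.2 -1.5]
turn rz rad 0.0021 (0.1 deg) then tool shift x 0.8 y 0.9 z 36.2 dist 1.0
```

View pics/lgp.png

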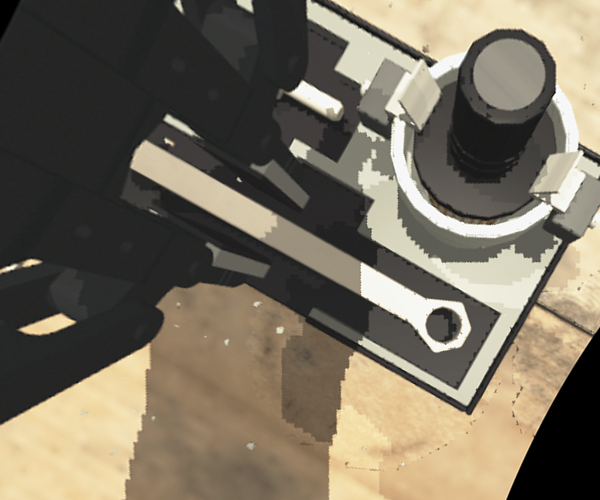

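The spanner is held, parallel to and over the long slot, and the cartridge flange sits under both catches. Lowering.

Call:
step_arm(
  increments=[
    [[0.8,0.8,15],[0,0,0],0.95],
    [[0,0,12],[0,0,0],0.95],
    [[0,0,6],[0,0,0],0.95],
    [[0,0,3],[0,0,0],0.95],
    [[0,0,0],[0,0,0],0.95],
    [[0,0,0],[0,0,0],0.95],
  ],
)

```text
time_s: 20.95
ee_pos: [553.8, 18.6, 6.3]
orientation: [180.0, -0.0, -119.7]
ft_force: [-4.0, 0.3, 7.5]
opening: 19.8
finger_force: 50.5
```

Call:
step_arm(
  increments=[
    [[0,0,0],[0,0,0],0.6],
    [[0,0,0],[0,0,0],0.6],
    [[0,0,0],[0,0,0],0.6],
    [[0,0,-15],[0,0,0],0.6],
    [[0,0,-40],[0,0,0],0.6],
    [[0,0,-50],[0,0,0],0.5],
    [[0,0,-30],[0,0,0],0.5],
    [[0,0,0],[0,0,0],0.5],
    [[0,0,0],[0,0,0],0.5],
  ],
)

```text
time_s: 21.85
ee_pos: [554.6, 18.5, 140.8]
orientation: [-179.9, 0.0, -119.7]
ft_force: [-0.6, 0.3, -1.1]
opening: 42.7
finger_force: 0.0
```

```bash
python3 chk.py gen -38 0 7.5; python3 go.py 364 -275 140 -68.2
```

```text
pts 2908 X -55.0..-21.1 Y -99.8..99.1 top z 13.2
  y-100 zmax 11.5 xm -37.7
  y-88 zmax 13.0 xm -36.7
  y-76 zmax 13.0 xm -36.9
  y-64 zmax 13.0 xm -37.6
  y-52 zmax 12.7 xm -38.0
  y-40 zmax 13.0 xm -38.0
  y-28 zmax 12.9 xm -38.1
  y-16 zmax 13.2 xm -38.1
  y-4 zmax 13.0 xm -38.4
  y8 zmax 12.9 xm -38.9
  y20 zmax 13.0 xm -39.2
  y32 zmax 13.0 xm -39.2
  y44 zmax 13.0 xm -39.3
  y56 zmax 13.0 xm -39.3
  y68 zmax 12.9 xm -39.4
  y80 zmax 12.9 xm -39.1
  y92 zmax 11.6 xm -37.8
t 21.9 pose [553.6  18.5 139.6] [ 1.7996e+02 -2.0000e-02 -1.1975e+02] open 42.9 ff 0.0 ft [-0.   0.3 -0.7]
turn rz rad -0.8997 (-51.6 deg) then tool shift x 202.1 y 285.1 z -0.4 dist 349.0
```

The long spanner lies flat (top at 12–13) and centred. Now plug B.

Call:
step_arm(
  increments=[
    [[0,0,0],[0,0,-0.1285],0.5],
    [[0,0,0],[0,0,-0.1285],0.5],
    [[0,0,0],[0,0,-0.1285],0.5],
    [[0,0,0],[0,0,-0.1285],0.5],
    [[0,0,0],[0,0,-0.1285],0.5],
    [[0,0,0],[0,0,-0.1285],0.5],
    [[0,0,0],[0,0,-0.1285],0.5],
  ],
)

```text
time_s: 22.6
ee_pos: [552.6, 18.6, 138.0]
orientation: [179.8, 0.1, -67.9]
ft_force: [-0.3, -0.5, -0.3]
opening: 42.7
finger_force: 0.0
```

Call:
step_arm(
  increments=[
    [[25.3,35.6,0],[0,0,0],0.5],
    [[25.3,35.6,0],[0,0,0],0.5],
    [[25.3,35.6,0],[0,0,0],0.5],
    [[25.3,35.6,0],[0,0,0],0.5],
    [[25.3,35.6,0],[0,0,0],0.5],
    [[25.3,35.6,0],[0,0,0],0.5],
    [[25.3,35.6,0],[0,0,0],0.5],
    [[25.3,35.6,0],[0,0,0],0.5],
    [[0,0,0],[0,0,0],0.55],
    [[0,0,0],[0,0,0],0.55],
    [[0,0,0],[0,0,0],0.55],
  ],
)

```text
time_s: 23.7
ee_pos: [364.5, -273.8, 139.2]
orientation: [180.0, 0.1, -68.2]
ft_force: [0.7, 0.2, -0.0]
opening: 38.4
finger_force: 0.0
```

```bash
python3 plug.py 364 -279 pB; python3 go.py 364 -275 2 -68.2
```

```text
1033 366.7 -280.4 (20.747634887695312, 64.79193115234375) 19.37849806894627
t 23.75 pose [ 364.8 -273.7  139.5] [ 1.7997e+02  1.1000e-01 -6.8120e+01] open 38.6 ff 0.0 ft [-0.1  0.8  0.3]
turn rz rad 0.0014 (0.1 deg) then tool shift x 0.9 y 1.3 z 137.5 dist 2.0
```

View pics/pB.png

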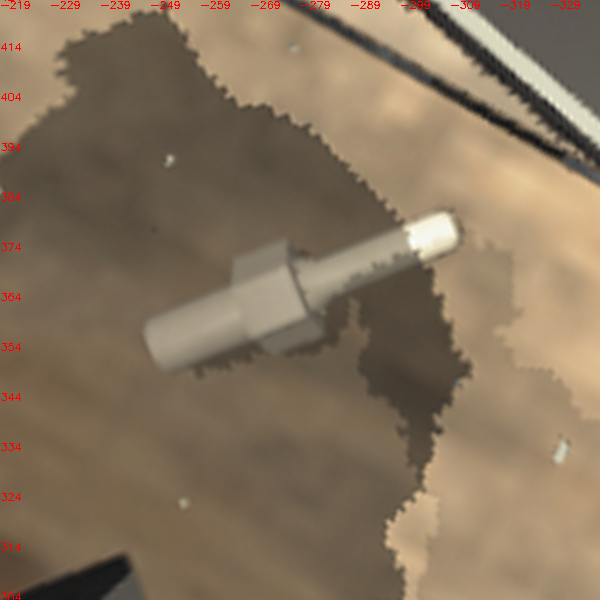

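Plug B: hexagon at (277,297) → (364.6,-274.5), nose direction as before. Pick.

Call:
step_arm(
  increments=[
    [[0.7,0.6,40],[0,0,0],0.55],
    [[0,0,40],[0,0,0],0.55],
    [[0,0,30],[0,0,0],0.55],
    [[0,0,18],[0,0,0],0.55],
    [[0,0,9],[0,0,0],0.55],
    [[0,0,0],[0,0,0],0.55],
    [[0,0,0],[0,0,0],0.55],
    [[0,0,0],[0,0,0],0.95],
    [[0,0,0],[0,0,0],0.95],
    [[0,0,0],[0,0,0],0.95],
    [[0,0,0],[0,0,0],0.95],
    [[0,0,0],[0,0,0],0.95],
  ],
  force=40,
)

```text
time_s: 24.95
ee_pos: [365.4, -276.6, 4.5]
orientation: [-179.9, -0.1, -68.2]
ft_force: [0.2, 1.5, 6.2]
opening: 17.9
finger_force: 38.9
```

Call:
step_arm(
  increments=[
    [[0,0,-20],[0,0,0],0.95],
    [[0,0,-30],[0,0,0],0.95],
    [[0,0,-20],[0,0,0.1374],0.95],
    [[0,0,0],[0,0,0.1374],0.95],
    [[0,0,0],[0,0,0.1374],0.95],
    [[0,0,0],[0,0,0.1374],0.95],
    [[0,0,0],[0,0,0.1374],0.95],
    [[0,0,0],[0,0,0.1374],0.95],
    [[0,0,0],[0,0,0.1374],0.95],
    [[0,0,0],[0,0,0.1374],0.95],
    [[0,0,0],[0,0,0],0.95],
    [[0,0,0],[0,0,0],0.95],
  ],
)

```text
time_s: 26.15
ee_pos: [364.6, -276.2, 73.6]
orientation: [-180.0, -0.0, -131.0]
ft_force: [-0.3, 0.2, 0.3]
opening: 17.6
finger_force: 39.4
```

```bash
python3 go.py 523.8 -320.3 50 -131.2
```

```text
t 26.15 pose [ 364.6 -276.2   73.6] [-179.96   -0.   -131.04] open 17.6 ff 39.36810275277821 ft [-0.3  0.2  0.3]
turn rz rad 0.0029 (0.2 deg) then tool shift x -71.7 y -148.9 z 23.6 dist 165.0
```

Call:
step_arm(
  increments=[
    [[-14.3,-29.8,0],[0,0,0.003],0.95],
    [[-14.3,-29.8,0],[0,0,0],0.95],
    [[-14.3,-29.8,0],[0,0,0],0.95],
    [[-14.3,-29.8,0],[0,0,0],0.95],
    [[-14.3,-29.8,0],[0,0,0],0.95],
    [[0,0,0],[0,0,0],0.95],
    [[0,0,0],[0,0,0],0.95],
    [[0,0,0],[0,0,0],0.95],
  ],
)

```text
time_s: 26.95
ee_pos: [522.3, -320.0, 72.9]
orientation: [179.9, -0.0, -131.3]
ft_force: [-0.3, 0.1, -0.7]
opening: 17.4
finger_force: 39.4
```

```bash
python3 go.py 523.8 -320.3 7.8 -131.2; python3 - <<'E'
from cart import *
c=r.get_calibration("wrist");p,P=cloud("wrist",True)
im=plan(p,c,11,400,610,-430,-200,2.5,True)
a=np.radians(-41.2);R=np.array([[np.cos(a),-np.sin(a)],[np.sin(a),np.cos(a)]])
for cx,cy,w,h in((-38,0,20,95),(22,0,18,42),(0,0,65,105.5)):
    q=np.array([(cx-w,cy-h),(cx+w,cy-h),(cx+w,cy+h),(cx-w,cy+h)])@R.T+[503.3,-310.35]
    cv2.polylines(im,[np.c_[(-200-q[:,1])*2.5,(610-q[:,0])*2.5].astype(int)],True,(255,0,0),1)
cv2.imwrite("pics/mw.png",im[:,:,::-1])
E
```

```text
t 26.95 pose [ 522.3 -320.    72.9] [ 1.7989e+02 -2.0000e-02 -1.3132e+02] open 17.4 ff 39.41031293623382 ft [-0.3  0.1 -0.7]
turn rz rad -0.0021 (-0.1 deg) then tool shift x -0.8 y -1.3 z 65.1 dist 2.0
```

View pics/mw.png

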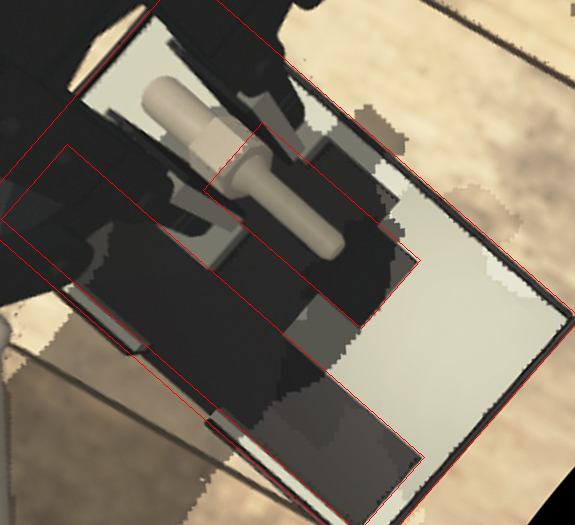

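The fitted outlines match the mower tray in the wrist view. Placing plug two.

Call:
step_arm(
  increments=[
    [[-0.5,-1,30],[0,0,0],0.95],
    [[0,0,20],[0,0,0],0.95],
    [[0,0,10],[0,0,0],0.95],
    [[0,0,5],[0,0,0],0.95],
    [[0,0,0],[0,0,0],0.95],
    [[0,0,0],[0,0,0],0.95],
  ],
)

```text
time_s: 27.6
ee_pos: [525.0, -321.5, 9.2]
orientation: [-179.9, 0.0, -131.4]
ft_force: [-0.6, -0.2, -1.0]
opening: 17.5
finger_force: 39.4
```

Call:
step_arm(
  increments=[
    [[0,0,0],[0,0,0],0.62],
    [[0,0,0],[0,0,0],0.62],
    [[0,0,0],[0,0,0],0.62],
    [[0,0,-15],[0,0,0],0.62],
    [[0,0,-40],[0,0,0],0.5],
    [[0,0,-50],[0,0,0],0.5],
    [[0,0,0],[0,0,0],0.5],
    [[0,0,0],[0,0,0],0.5],
  ],
)

```text
time_s: 28.4
ee_pos: [526.0, -322.0, 116.1]
orientation: [-179.7, 0.0, -131.4]
ft_force: [0.5, 1.2, -0.3]
opening: 42.4
finger_force: 0.0
```

```bash
python3 chk.py mow 22 0 9; python3 go.py 413.9 -188.7 100 -178
```

```text
pts 1471 X 7.2..40.6 Y -41.6..37.6 top z 22.2
  y-42 zmax 11.8 xm 29.9
  y-30 zmax 17.2 xm 25.2
  y-18 zmax 17.2 xm 23.5
  y-6 zmax 21.9 xm 23.9
  y6 zmax 22.2 xm 23.8
  y18 zmax 19.2 xm 25.8
  y30 zmax 18.8 xm 28.8
t 28.45 pose [ 524.9 -321.1  114.2] [-179.93    0.   -131.36] open 42.6 ff 0.0 ft [ 1.   1.  -0.8]
turn rz rad 0.8141 (46.6 deg) then tool shift x 106.3 y 136.2 z 14.2 dist 173.0
```

Call:
step_arm(
  increments=[
    [[0,0,0],[0,0,0.1357],0.45],
    [[0,0,0],[0,0,0.1357],0.45],
    [[0,0,0],[0,0,0.1357],0.45],
    [[0,0,0],[0,0,0.1357],0.45],
    [[0,0,0],[0,0,0.1357],0.45],
    [[0,0,0],[0,0,0.1357],0.45],
    [[21.3,27.2,0],[0,0,0],0.45],
    [[21.3,27.2,0],[0,0,0],0.45],
    [[21.3,27.2,0],[0,0,0],0.45],
    [[21.3,27.2,0],[0,0,0],0.45],
    [[21.3,27.2,0],[0,0,0],0.45],
    [[0,0,0],[0,0,0],0.45],
  ],
)

```text
time_s: 29.65
ee_pos: [408.2, -184.0, 111.3]
orientation: [179.7, -0.4, -177.9]
ft_force: [0.2, 1.2, 0.2]
opening: 47.3
finger_force: 0.0
```

Call:
step_arm(
  increments=[
    [[0,0,30],[0,0,0],0.45],
    [[0,0,20],[0,0,0],0.45],
    [[0,0,0],[0,0,0],0.45],
    [[0,0,0],[0,0,0],0.45],
  ],
)

```text
time_s: 30.05
ee_pos: [413.1, -188.6, 62.8]
orientation: [179.9, -0.1, -178.0]
ft_force: [0.1, -0.3, -0.2]
opening: 47.0
finger_force: 0.0
```

```bash
python3 go.py 413.9 -188.7 2 -178; python3 - <<'E'
from cart import *
c=r.get_calibration("wrist");p,P=cloud("wrist",True)
im=plan(p,c,8,333,493,-269,-109,3.5,True)
for t in(-70,0,70):
    a=np.radians(-178);q=np.array([413.9,-188.5])+t*np.array([np.cos(a),np.sin(a)]);cv2.circle(im,(int((-109-q[1])*3.5),int((493-q[0])*3.5)),3,(255,0,0),1)
cv2.imwrite("pics/sh.png",im[:,:,::-1])
E
```

```text
t 30.05 pose [ 413.1 -188.6   62.8] [ 1.7992e+02 -1.1000e-01 -1.7802e+02] open 47.0 ff 0.0 ft [ 0.1 -0.3 -0.2]
turn rz rad -0.0004 (-0.0 deg) then tool shift x -0.8 y -0.1 z 60.8 dist 1.0
```

View pics/sh.png

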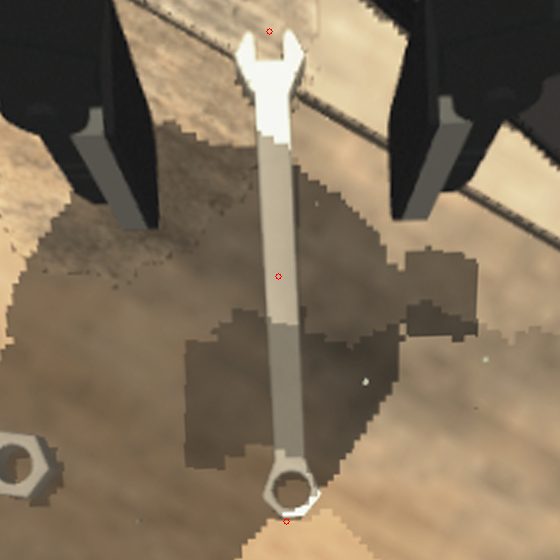

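The spanner is centred on the marks (middle at about (280,275)). Pick.

Call:
step_arm(
  increments=[
    [[-0.7,0,20],[0,0,0],0.45],
    [[0,0,20],[0,0,0],0.45],
    [[0,0,14],[0,0,0],0.45],
    [[0,0,7],[0,0,0],0.45],
    [[0,0,0],[0,0,0],0.45],
    [[0,0,0],[0,0,0],0.45],
    [[0,0,0],[0,0,0],0.95],
    [[0,0,0],[0,0,0],0.95],
    [[0,0,0],[0,0,0],0.95],
    [[0,0,0],[0,0,0],0.95],
    [[0,0,0],[0,0,0],0.95],
    [[0,0,0],[0,0,0],0.95],
  ],
  force=50,
)

```text
time_s: 31.3
ee_pos: [414.9, -189.3, 3.2]
orientation: [-179.9, 0.1, -178.0]
ft_force: [-0.4, 0.7, 6.1]
opening: 16.7
finger_force: 48.9
```

Call:
step_arm(
  increments=[
    [[0,0,-20],[0,0,0],0.95],
    [[0,0,-30],[0,0,0],0.95],
    [[0,0,-20],[0,0,-0.1362],0.95],
    [[0,0,0],[0,0,-0.1362],0.95],
    [[0,0,0],[0,0,-0.1362],0.95],
    [[0,0,0],[0,0,-0.1362],0.95],
    [[0,0,0],[0,0,-0.1362],0.95],
    [[0,0,0],[0,0,-0.1362],0.95],
    [[0,0,0],[0,0,0],0.95],
    [[0,0,0],[0,0,0],0.95],
  ],
)

```text
time_s: 32.3
ee_pos: [414.2, -188.7, 72.4]
orientation: [-180.0, 0.0, -131.4]
ft_force: [-0.9, -0.3, -0.4]
opening: 16.7
finger_force: 49.4
```

```bash
python3 go.py 474.7 -285.3 50 -131.2
```

```text
t 32.3 pose [ 414.2 -188.7   72.4] [-179.99    0.   -131.35] open 16.7 ff 49.441023587132804 ft [-0.9 -0.3 -0.4]
turn rz rad -0.0026 (-0.2 deg) then tool shift x 32.8 y -109.1 z 22.4 dist 114.0
```

Call:
step_arm(
  increments=[
    [[8.2,-27.3,0],[0,0,-0.0026],0.95],
    [[8.2,-27.3,0],[0,0,0],0.95],
    [[8.2,-27.3,0],[0,0,0],0.95],
    [[8.2,-27.3,0],[0,0,0],0.95],
    [[0,0,20],[0,0,0],0.95],
    [[0,0,10],[0,0,0],0.95],
    [[0,0,0],[0,0,0],0.95],
    [[0,0,0],[0,0,0],0.95],
    [[0,0,0],[0,0,0],0.95],
  ],
)

```text
time_s: 33.2
ee_pos: [475.1, -285.0, 42.9]
orientation: [-180.0, 0.0, -131.0]
ft_force: [-0.3, 0.6, -1.3]
opening: 16.8
finger_force: 49.4
```

```bash
python3 go.py 474.7 -285.3 6.8 -131.2
```

```text
t 33.2 pose [ 475.1 -285.    42.9] [-179.97    0.   -131.04] open 16.8 ff 49.42760475038085 ft [-0.3  0.6 -1.3]
turn rz rad 0.0028 (0.2 deg) then tool shift x 0.5 y 0.1 z 36.1 dist 1.0
```

Call:
step_arm(
  increments=[
    [[0.5,0,15],[0,0,0.002],0.95],
    [[0,0,12],[0,0,0],0.95],
    [[0,0,6],[0,0,0],0.95],
    [[0,0,3],[0,0,0],0.95],
    [[0,0,0],[0,0,0],0.95],
    [[0,0,0],[0,0,0],0.95],
  ],
)

```text
time_s: 33.8
ee_pos: [474.1, -285.0, 7.2]
orientation: [179.9, -0.0, -131.1]
ft_force: [-3.3, 3.1, 9.6]
opening: 16.4
finger_force: 50.5
```

Call:
step_arm(
  increments=[
    [[0,0,0],[0,0,0],0.62],
    [[0,0,0],[0,0,0],0.62],
    [[0,0,0],[0,0,0],0.62],
    [[0,0,-15],[0,0,0],0.62],
    [[0,0,-40],[0,0,0],0.5],
    [[0,0,-50],[0,0,0],0.5],
    [[0,0,-40],[0,0,0],0.5],
    [[0,0,0],[0,0,0],0.5],
    [[0,0,0],[0,0,0],0.5],
  ],
)

```text
time_s: 34.7
ee_pos: [475.4, -286.2, 152.3]
orientation: [-179.8, 0.0, -131.2]
ft_force: [-0.4, -0.0, 0.2]
opening: 42.7
finger_force: 0.0
```

```bash
python3 chk.py mow -38 0 7.5;python3 chk.py mow 22 0 9|head -1; python3 - <<'E'
from cart import *
c=r.get_calibration("wrist");p,_=cloud("wrist",True);q,_=cloud("top",False);c2=r.get_calibration("top")
cv2.imwrite("pics/fin.png",np.vstack([np.hstack([plan(p,c,11,400,610,-430,-200,1.7,True),plan(q,c2,11,400,610,-430,-200,1.7)]),plan(q,c2,11,480,620,-320,140,1.7)[:, :782]])[:,:,::-1] if 0 else np.hstack([plan(p,c,11,400,610,-430,-200,1.7,True),plan(q,c2,11,480,690,-110,120,1.7)])[:,:,::-1])
E
```

```text
pts 2110 X -55.1..-19.1 Y -99.3..99.3 top z 13.2
  y-100 zmax 11.7 xm -38.0

  y-76 zmax 12.4 xm -37.1
  y-64 zmax 12.7 xm -36.9
  y-52 zmax 13.1 xm -37.5
  y-40 zmax 12.9 xm -36.7
  y-28 zmax 13.1 xm -36.8
  y-16 zmax 13.0 xm -38.2
  y-4 zmax 13.0 xm -38.2
  y8 zmax 13.2 xm -38.3
  y20 zmax 13.0 xm -38.0
  y32 zmax 13.0 xm -37.1
  y44 zmax 12.9 xm -38.0
  y56 zmax 12.9 xm -39.3
  y68 zmax 12.1 xm -37.0

  y92 zmax 11.4 xm -37.8
pts 1070 X 13.9..40.8 Y -41.7..38.1 top z 22.2
```

View pics/fin.png

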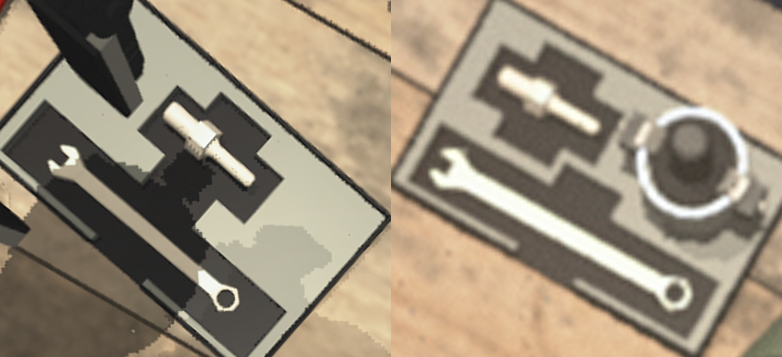

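Left, the mower tray: plug and short spanner are flat and centred in their slots. Right, the generator tray: plug, long spanner and latched cartridge are in place. The gripper is clear, so I'm handing in.

```bash
python3 -c "
from bench import r
print(r.sign_off())"
```

```text
the job is handed in; nothing more can be done
None
```

I packed both kits in the order asked and handed the job in at about 35 s on the robot's clock. The cartridge is latched under both catches, and both plugs and both spanners lie flat and centred in their slots.

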